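Put the syringe shield away in the bolted, indexed lead safe

ROBOT

A 6-joint arm with a two-finger parallel gripper is mounted at the origin on a cart in front of the work surface, level with it; the furniture and walls round the work are solid. World frame = base frame: x ahead of the robot, y to its left, z up, the work surface at z = 0. Lengths are in m, angles in degrees, forces in N, time in s.
With the tool pointing down it reaches from about 0.25 to 0.85 m from the base axis. Payload 12.5 kg.
Tool frame: the origin (TCP) lies between the finger pads; the fingertips stand 19 mm ahead of it and the grasp point (between the pads) is the TCP; z points along the fingers, y is the line along which they close (so a half turn about z gives the same grasp; the last joint's range is limited). The gripper opens to 93 mm and grips with 3 to 60 N. Pads are 15 mm wide; open, the fingers measure 128 mm over their backs; the gripper's body (75 mm by 188 mm) begins 65 mm behind the grasp point.
Start: joints at [-78.3, 20.094, 94.641, -0, 65.266, -4.847], TCP at [0.157, -0.527, 0.238] pointing down, gripper open.
Joint ranges: [-157.81, 157.81], [-45, 120.19], [0.68, 151.7], [-89.99, 269.99], [4.06, 180], [-164.3, 164.3]. Speed limits (degrees/s): [127.2, 127.2, 159.86, 180, 180, 180].

INTERFACE

Orientations are given as a 3x3 rotation matrix whose columns are the frame's x, y, z axes.
In Python, from plant import robot gives the robot as it stands.
- The arm moves only by the shell command python3 -m creep 'ROWS' [FORCE]. ROWS is JSON, a list of rows, each a list of 5 numbers: the shift along the tool's x, y, z in m, then the turn about the tool's z in rad, then the closure in counts, from 0 (fully open) to 255 (shut). A call has 1 to 10 rows; each row shifts and turns the commanded pose from where the row before left it, along the tool's axes as they then stand; what a row does not reach is not made up. A row lasts 1/12 s, in which the tool goes at most 41.7 mm and 7.16 degrees, less where a joint would pass 70% of its speed; a pose out of reach is approached as far as the arm can. A call is refused whole if a number of a shift passes 0.0417 or a number of a turn 0.125, either way. A call with a gripper value outside its range is refused whole. The fingers move at their own pace and stop on an object; FORCE is the grip in N (left out, the last holds). Time passes only in rows, so rows that do not move let the fingers close. It gives the time, the measured TCP pose, the force, the opening and the grip force at its end, in the units of the state.
- robot.read_state(): the state, without advancing time (a new reading comes with each control period).
- robot.grab_frame(name): name is "scene" or "top"; returns the picture (480x640x3 uint8, blue, green, red); there is no depth.
- robot.calibration(name): a dict with "mtx" (3x3 intrinsics, pixels), "R" (3x3) and "t" (3): a world point X has camera coordinates R X + t. Camera axes: x right, y down, z forward; pixel columns grow to the right and rows downward; lengths in m; the calibration is good to about 2 mm. A picture is of the moment at which its call begins. calibration takes no time and is no camera call.
- robot.hand_in(): hands the job in; it is judged then, once.
The state is a dict: "t": time; "joint_pos": joint angles; "qvel": joint speeds; "joint_torque": joint torques, N m; "ee_pos": TCP position; "eef_rot": TCP orientation; "force": force on the tool from outside, world axes, zero at the start; "wrist_torque": the same for the moment, N m; "finger_gap": opening from 0.0 (shut) to 1.0 (fully open); "grasp_force": force on a finger pad.
Only numpy, scipy, OpenCV 4.12 (cv2) and the standard library are available. Lean on these libraries where they do the work, as an engineer would, in place of code of your own. Each camera call takes 0.05 s, during which the arm holds its last target. There are 200 camera calls.

TASK

Put the metal syringe shield away in the lead safe. Draw the safety bolt fully out, then pull up the lid's spring index knob, slide the lid fully open and let the knob drop back into its notch; set the shield down lying flat on the floor of the bay without dropping it, slide the lid fully shut the same way with its knob down in the notch, and push the safety bolt fully home. Leave the other containers where they stand.

Things in the scene. Friction and masses are not known exactly. Their poses are not given: they have to be found in the camera images.
- syringe_safe: Fixed grey lead safe with a steel sliding lid. Origin on the bench under it; own axes: bolt ledge to -x (robot side), bay at the -y end, solid deck at +y; the lid opens towards +y. Box x -66 to 90, y -135 to 165 mm, walls 48 mm high, rails 62, lid top 58. Ledge x -145 to -66, y -14 to 30, 60 mm high. The lid's bolt lug: x -50 to -28, y -12 to 28 mm when shut, 82 mm high.
- bay_floor (a point): Centre of the bay's inner floor: x 0, y -65, z 8 mm in the safe's frame; axes as the safe's. The bay is 104 mm (x) by 120 mm (y) inside, its rim 48 mm above the bench. Rails along both sides end at x -50 and +56 mm.
- bolt_handle (a point): Grip point on the safety bolt's upright round post, 16 mm diameter with a 19 mm black cap, top 120 mm above the bench; this point is at 108 mm, in the safe's frame x -100, y 8 mm when the bolt is home. Pinch it across the safe's y. The bolt's guide, 80 mm high, is just 6 mm behind it: keep fingertips above 83 mm.
- catch_bolt (a joint): Safety bolt draw in m: 0 = home, its tip in the slotted lug of the lid (lid locked); 0.030 = fully drawn, towards the safe's -x (to the robot). It slides level, about 2 N of friction, stays where left. The lug is free from 0.018.
- index_knob (a point): Centre of the grip of the black mushroom index knob on the lid's rear edge: 36 mm diameter, upright axis; spans 88 to 116 mm above the bench, this point at 104 mm when down; a 26 mm collar under it ends at 81 mm. In the safe's frame x 78, y -30 mm with the lid shut, y 100 mm with it open.
- index_pin (a joint): Lift of the index knob in m: 0 = down, pin in its notch; pulled up to at most 0.022. A spring pulls it down with 5 N at 0 and about 10 N at the top. The pin clears the bar above 0.013; it drops in only within about 2 mm of a notch, and otherwise rides on the bar.
- lid (a joint): Lid position in m, along the safe's +y: 0 = shut, 0.130 = fully open. Both are end stops and both are the only notches. About 2.5 N of friction. It moves only with the bolt drawn and the index knob lifted.
- syringe_shield: Bare grey metal syringe shield, a cylinder-like sleeve with a glass slot, lying: 27 mm wide (its x), 75 mm long (its y), body 27 mm high and 32 mm with its screw; 0.3 to 0.6 kg. Origin at the centre of its underside. Grasp it across its x.
- vial_shield: Bystander: blue upright cylindrical vial shield, 45 mm diameter, 102 mm high; origin under its centre. Leave alone.
- lead_pot: Bystander: grey cast lead pot with a knobbed lid, 57 mm diameter, 93 mm high; origin under its centre. Leave alone.
- bottle: Bystander: glass vial with a crimped cap, 35 mm diameter, 77 mm high; origin under its centre. Leave alone.

How it is judged:
By the outcome, as a careful person would: the job done as asked, in the order asked, and still so for the second after the job is handed in, with the robot touching nothing.
It also fails if it takes over 72 s, if anything falls off the work surface, if the arm or the gripper's body presses on something with over 40 N, if the wrist force passes 120 N, or if a joint passes its speed limit or range.

## Working session

There is one attempt and no reset: what is moved stays moved. The work goes in short steps, Python scripts to look and compute and a shell command to move; the robot and the scene stay as the last step left them, time stands still between calls to the robot, and variables do not carry over. Pictures are saved under pics/ and viewed, at most 10 in all, crops included, and the job is handed in when it is done.

```bash
ls; mkdir -p pics; python3 - <<'E'
from plant import robot
import cv2
for n in("scene","top"):
    cv2.imwrite(f"pics/{n}0.png",robot.grab_frame(n)); c=robot.calibration(n); print(n,c)
s=robot.read_state();print(s)
E
```

```text
pics
scene {'mtx': array([[566.33843625,   0.        , 317.41816446],
       [  0.        , 566.33843625, 241.19845972],
       [  0.        ,   0.        ,   1.        ]]), 'R': array([[-0.56138493, -0.82753697,  0.00543377],
       [-0.34053261,  0.22501633, -0.91291029],
       [ 0.75424432, -0.51434446, -0.4081241 ]]), 't': array([0.33870009, 0.27793578, 0.85813995])}
top {'mtx': array([[436.13014484,   0.        , 321.75115432],
       [  0.        , 436.13014484, 243.97737461],
       [  0.        ,   0.        ,   1.        ]]), 'R': array([[ 0.02521138, -0.99967541,  0.00366821],
       [-0.98119981, -0.02544742, -0.19130961],
       [ 0.19134086,  0.00122393, -0.98152289]]), 't': array([-7.16535173e-04,  6.13664648e-01,  9.99145179e-01])}
{'t': 0.1, 'joint_pos': array([-7.83015617e+01,  2.01223787e+01,  9.46726896e+01,  7.57815009e-04,
        6.52644309e+01, -4.84748814e+00]), 'qvel': array([-0.0193492 ,  0.0154853 , -0.10723081,  0.05107571,  0.0728498 ,
        0.04184923]), 'joint_torque': array([ 8.79193867e-04, -4.98026633e+01, -2.85705954e+01,  7.00470340e-02,
        2.39058654e-02, -1.17396431e-05]), 'ee_pos': array([ 0.15659885, -0.52694123,  0.2371484 ]), 'eef_rot': array([[ 9.58593357e-01,  2.84778399e-01, -1.98794782e-04],
       [ 2.84778451e-01, -9.58592820e-01,  1.01932184e-03],
       [ 9.97175903e-05, -1.03372761e-03, -9.99999461e-01]]), 'force': array([0.26867647, 0.12645489, 0.5075988 ]), 'wrist_torque': array([-0.00181137, -0.03562514,  0.0147673 ]), 'grasp_force': 0.0, 'finger_gap': 1.000016653100619}
```

View pics/scene0.png

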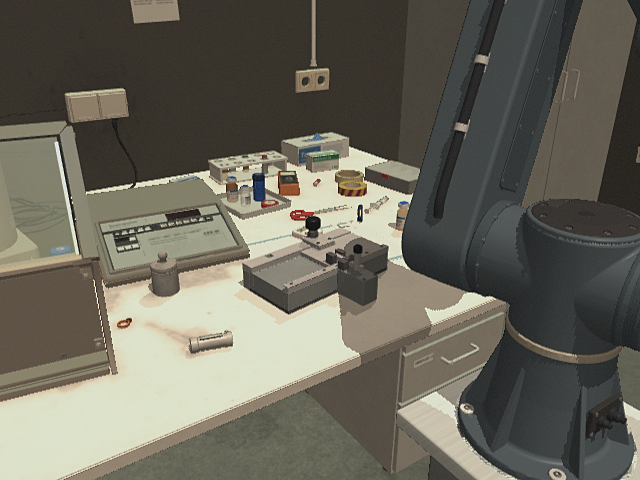

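View pics/top0.png

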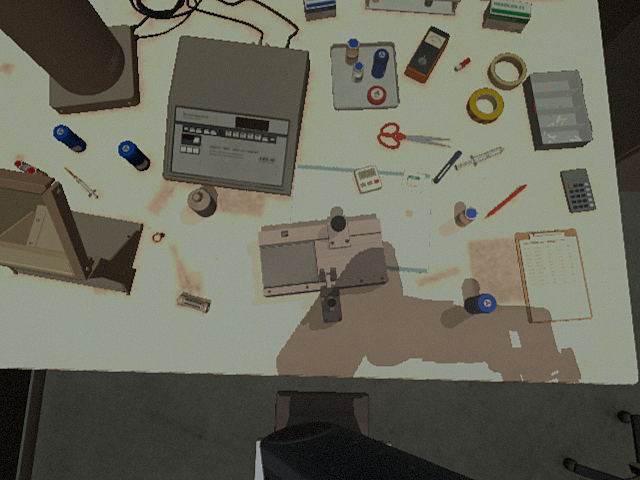

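The top view shows the safe at about (260–388, 213–322), with the knob at (338,222) and the bolt cap at (331,301). The shield lies at (194,301), the vial shield is at (483,303), the bottle at (468,214) and the lead pot at (202,200). Next I zoom in on both.

```bash
cat > h.py <<'E'
import numpy as np, cv2
from plant import robot
def cast(n,uv,z):
    c=robot.calibration(n);R,t=np.array(c["R"]),np.array(c["t"])
    d=R.T@np.linalg.inv(c["mtx"])@np.array([uv[0],uv[1],1.]);o=-R.T@t
    return o+d*(z-o[2])/d[2]
def proj(n,X):
    c=robot.calibration(n);p=c["mtx"]@(c["R"]@np.array(X)+c["t"]);return p[:2]/p[2]
def tri(uv1,uv2):
    P=[robot.calibration(n) for n in("scene","top")]
    P=[c["mtx"]@np.c_[c["R"],c["t"]] for c in P]
    X=cv2.triangulatePoints(P[0],P[1],np.array(uv1,float).reshape(2,1),np.array(uv2,float).reshape(2,1))
    return (X[:3]/X[3]).ravel()
E
python3 - <<'E'
import cv2,numpy as np
t=cv2.imread('pics/top0.png');s=cv2.imread('pics/scene0.png')
a=cv2.resize(t[205:330,250:400],None,fx=4,fy=4,interpolation=2)
b=cv2.resize(t[280:320,170:220],None,fx=4,fy=4,interpolation=2)
c=cv2.resize(s[210:310,235:395],None,fx=4.0,fy=4.0,interpolation=2)
d=cv2.resize(s[320:360,180:240],None,fx=3,fy=3,interpolation=2)
o=np.zeros((600,800,3),np.uint8);o[:500,:600]=a;o[:160,600:800]=b
o2=np.zeros((540,640,3),np.uint8);o2[:400,:]=c;o2[410:530,:180]=d
o=np.clip(o*1.5,0,255).astype(np.uint8)
cv2.imwrite('pics/zt.png',o);cv2.imwrite('pics/zs.png',o2)
E
```

```text
(no output)
```

View pics/zt.png

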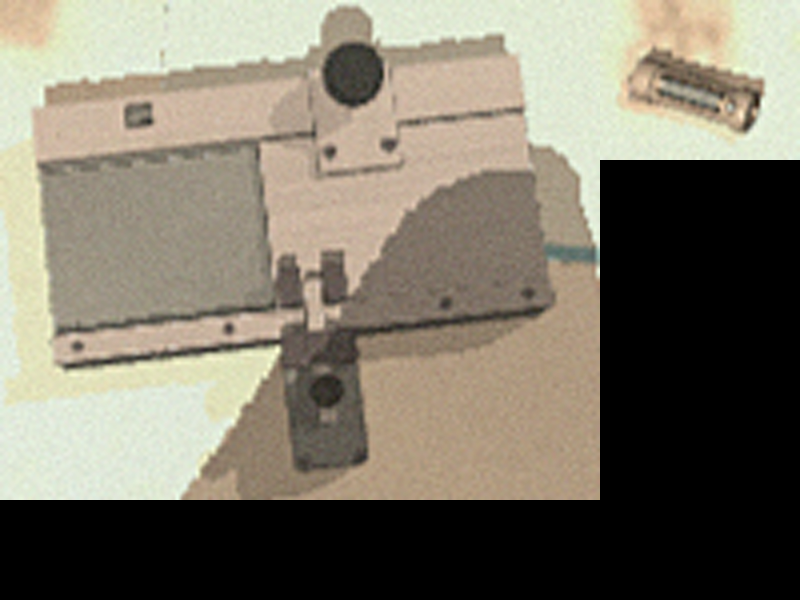

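View pics/zs.png

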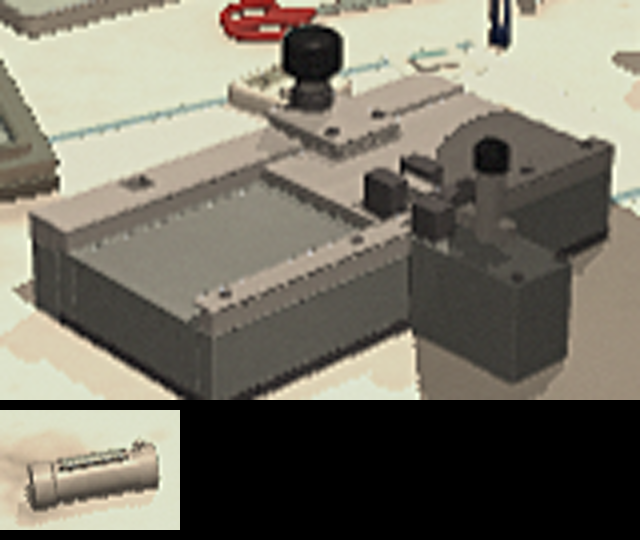

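The zoom shows the rail corners in the top crop at (35,108), (520,52), (552,300) and (57,360). The knob is at (353,74), the bolt cap at (327,390), and the shield runs from (640,73) to (757,108). The safe is rotated by about -6 degrees in the image.

```bash
python3 - <<'E'
from h import *
np.set_printoptions(precision=4,suppress=True)
T=lambda u,v:(u/4+250-.4,v/4+205-.4); S=lambda u,v:(u/4+235-.4,v/4+210-.4)
C=[cast("top",T(*p),.062) for p in((35,108),(520,52),(552,300),(57,360))]
L=[(90,165),(90,-135),(-66,-135),(-66,165)]
for c in C: print(c)
A=np.array(L)/1e3;B=np.array(C)[:,:2];a=A-A.mean(0);b=B-B.mean(0)
th=np.arctan2((a[:,0]*b[:,1]-a[:,1]*b[:,0]).sum(),(a*b).sum());R=np.array([[np.cos(th),-np.sin(th)],[np.sin(th),np.cos(th)]])
o=B.mean(0)-R@A.mean(0);print("fit th",np.degrees(th),"o",o,"res",B-(A@R.T+o))
w=lambda x,y:o+R@np.array([x,y])/1e3
k1=cast("top",T(353,74),.114);print("knob top",k1,"pred",w(78,-30),"tri",tri(S(313,54),T(353,76)))
h1=cast("top",T(327,390),.118);print("bolt",h1,"pred",w(-100,8),"tri",tri(S(491,157),T(327,391)))
print("scene proj corners",[(proj("scene",[*w(*l),.062])-[235,210])*4 for l in L])
Q=lambda u,v:((u-600)/4+170-.4,v/4+280-.4)
e=[cast("top",Q(*p),.014) for p in((642,73),(755,108))]
print("shield",e,"len",np.linalg.norm(e[0]-e[1]),"mid",(e[0]+e[1])/2)
d=e[1]-e[0];print("axis deg",np.degrees(np.arctan2(d[1],d[0])))
s1=[cast("scene",(u/3+180,(v-410)/3+320),.014) for u,v in((35,488),(152,468))];print("scene",s1)
E
```

```text
[0.6396 0.1699 0.062 ]
[ 0.6825 -0.1251  0.062 ]
[ 0.5305 -0.1441  0.062 ]
[0.4874 0.1488 0.062 ]
fit th 8.14786526990738 o [ 0.5753 -0.0042] res [[-0.0013 -0.002 ]
 [-0.001  -0.    ]
 [ 0.0015  0.003 ]
 [ 0.0009 -0.001 ]]
knob top [ 0.6531 -0.0212  0.114 ] pred [ 0.6567 -0.0228] tri [ 0.6551 -0.0216  0.101 ]
bolt [ 0.4705 -0.0098  0.118 ] pred [ 0.4751 -0.0104] tri [ 0.4708 -0.0097  0.1091]
scene proj corners [array([ 28.8308, 201.8284]), array([424.0065,  61.3732]), array([613.4821, 138.7631]), array([212.5029, 305.1057])]
shield [array([0.4777, 0.3614, 0.014 ]), array([0.4581, 0.2901, 0.014 ])] len 0.07394367022108382 mid [0.4679 0.3257 0.014 ]
axis deg -105.38357014678138
scene [array([0.4673, 0.3652, 0.014 ]), array([0.4477, 0.2976, 0.014 ])]
```

```bash
cat >> h.py <<'E'
def go(target,yaw):
    "tool-axis shift at the final yaw, turn needed (rad), from the measured pose"
    s=robot.read_state();R=s["eef_rot"];y0=np.arctan2(R[1,0],R[0,0]);y=np.radians(yaw)
    d=np.array(target)-s["ee_pos"];tx=np.array([np.cos(y),np.sin(y)]);ty=np.array([np.sin(y),-np.cos(y)])
    print("t",s["t"],"ee",s["ee_pos"].round(4),"yaw",round(np.degrees(y0),2),"F",s["force"].round(1),"gap mm",round(93*float(s["finger_gap"]),1))
    print("shift",np.round([tx@d[:2],ty@d[:2],-d[2]],4),"turn",round(-((y-y0+np.pi)%(2*np.pi)-np.pi),3))
SO=np.array([.574,-.0045]);TH=8.15
def safe(x,y,z):
    c,s=np.cos(np.radians(TH)),np.sin(np.radians(TH));return [SO[0]+(c*x-s*y)/1e3,SO[1]+(s*x+c*y)/1e3,z/1e3]
E
python3 -m creep '[[0,0,0,0.073,100],[0,0,0,0.073,100],[0.024,-0.029,0,0,100],[0.024,-0.029,0,0,100],[0.024,-0.029,0,0,100],[0.024,-0.029,0,0,100],[0.024,-0.029,0,0,100],[0.024,-0.029,0,0,100],[0.024,-0.029,0,0,100],[0.024,-0.029,0,0,100]]' 20
python3 -m creep '[[0.024,-0.029,0,0,100],[0.024,-0.029,0,0,100],[0.024,-0.029,0,0,100],[0.024,-0.029,0,0,100],[0.024,-0.029,0,0,100],[0.024,-0.029,0,0,100],[0.024,-0.029,0,0,100],[0.024,-0.029,0,0,100],[0,0,0,0,100],[0,0,0,0,100]]'
python3 -c "
from h import *
go([.472,-.0100,.108],8.15)"
```

```text
t: 0.93
ee_pos: [0.3141, -0.2685, 0.2376]
eef_rot: [[0.99, 0.142, -0.0], [0.142, -0.99, 0.0], [-0.0, -0.0, -1.0]]
force: [0.9, -1.4, -0.6]
finger_gap: 0.609
grasp_force: 0.0
t: 1.77
ee_pos: [0.4709, -0.012, 0.2372]
eef_rot: [[0.989, 0.145, -0.001], [0.145, -0.989, 0.0], [-0.001, -0.0, -1.0]]
force: [-0.6, -0.2, 0.1]
finger_gap: 0.608
grasp_force: 0.0
t 1.7667 ee [ 0.4709 -0.012   0.2372] yaw 8.36 F [-0.6 -0.2  0.1] gap mm 56.5
shift [ 0.0014 -0.0018  0.1292] turn 0.004
```

```bash

python3 -m creep '[[0.0014,-0.0018,0.03,0,100],[0,0,0.03,0,100],[0,0,0.03,0,100],[0,0,0.022,0,100],[0,0,0.016,0,100],[0,0,0,0,100],[0,0,0,0,255],[0,0,0,0,255],[0,0,0,0,255],[0,0,0,0,255]]' 20
python3 -m creep '[[0,0,0,0,255],[0,0,0,0,255]]'
python3 -c "
from h import *
go([.472,-.0100,.108],8.15)"
```

```text
t: 2.6
ee_pos: [0.4723, -0.0115, 0.1107]
eef_rot: [[0.99, 0.142, 0.002], [0.142, -0.99, -0.0], [0.002, 0.0, -1.0]]
force: [0.8, -0.2, 0.2]
finger_gap: 0.369
grasp_force: 0.0
t: 2.77
ee_pos: [0.4719, -0.0109, 0.1101]
eef_rot: [[0.99, 0.142, 0.001], [0.142, -0.99, 0.001], [0.001, -0.001, -1.0]]
force: [-0.9, 22.5, 6.0]
finger_gap: 0.226
grasp_force: 11.2
t 2.7667 ee [ 0.4719 -0.0109  0.1101] yaw 8.15 F [-0.9 22.5  6. ] gap mm 21.0
shift [ 0.0002 -0.0009  0.0021] turn 0.0
```

```bash

python3 -m creep '[[0,-0.001,0,0,255],[0,0,0,0,255],[0,0,0,0,255]]' 20
```

```text
t: 3.02
ee_pos: [0.4716, -0.0091, 0.1101]
eef_rot: [[0.99, 0.142, -0.0], [0.142, -0.99, 0.002], [0.0, -0.002, -1.0]]
force: [-1.1, 10.0, 6.0]
finger_gap: 0.192
grasp_force: 20.0
```

```bash

python3 -m creep '[[-0.004,-0.0006,0,0,255],[-0.005,0,0,0,255],[-0.005,0,0,0,255],[-0.005,0,0,0,255],[-0.005,0,0,0,255],[-0.004,0,0,0,255],[-0.002,0,0,0,255],[0,0,0,0,255],[0,0,0,0,255]]' 30
```

```text
t: 3.77
ee_pos: [0.4451, -0.0129, 0.1103]
eef_rot: [[0.99, 0.141, 0.008], [0.141, -0.99, 0.002], [0.008, -0.001, -1.0]]
force: [17.7, 15.9, -12.0]
finger_gap: 0.187
grasp_force: 30.0
```

```bash

python3 -m creep '[[-0.002,0,0,0,255],[-0.001,0,0,0,255],[0,0,0,0,255],[0,0,0,0,255]]' 30
python3 - <<'E'
from h import *
for n in("scene","top"): cv2.imwrite(f"pics/{n}1.png",robot.grab_frame(n))
a=cv2.resize(cv2.imread("pics/scene1.png")[210:310,235:395],None,fx=4,fy=4,interpolation=2)
cv2.imwrite("pics/z1.png",a)
E
```

```text
t: 4.1
ee_pos: [0.4441, -0.0132, 0.1107]
eef_rot: [[0.99, 0.141, 0.013], [0.141, -0.99, 0.002], [0.013, -0.0, -1.0]]
force: [26.8, 18.7, -18.5]
finger_gap: 0.19
grasp_force: 30.0
```

View pics/z1.png

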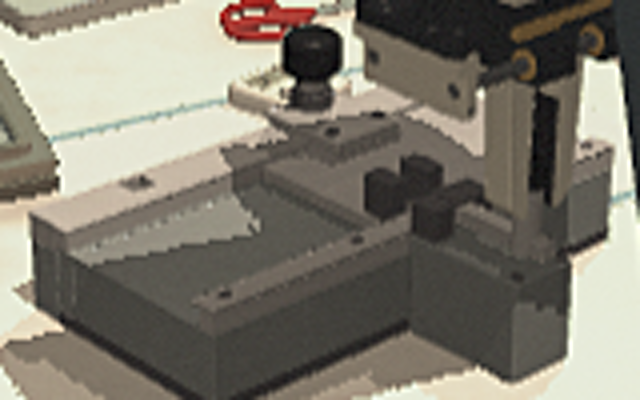

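The bolt now stands away from the lug, with its guide at (432,215), and the force climbs steeply, so it is at its stop. I release it and check from the top camera.

```bash

python3 -m creep '[[0.002,0,0,0,100],[0,0,0,0,100],[0,0,0,0,100],[0,0,-0.02,0,100],[0,0,-0.03,0,100],[0,0,-0.03,0,100],[0.03,0,0,0,100],[0.03,0,0,0,100],[0.03,0,0,0,100],[0.03,0,0,0,100]]' 
python3 -m creep '[[0.03,0,0,0,100],[0.03,0,0,0,100],[0,0,0,0,100],[0,0,0,0,100]]'
python3 - <<'E'
from h import *
go([.655,-.0222,.104],8.15)
i=robot.grab_frame("scene");cv2.imwrite("pics/s2.png",i)
def cap(im):
    m=(im.max(2)<45).astype(np.uint8)[240:280,340:380]   # scene cap region
    n,l,st,c=cv2.connectedComponentsWithStats(m);return [(st[k],c[k]+[340,240]) for k in range(1,n) if st[k][4]>25]
print(cap(cv2.imread("pics/scene0.png")));print(cap(i))
for d in(0,18,27,30): print(d,proj("scene",safe(-100-d,8,115)))
E
```

```text
t: 5.03
ee_pos: [0.5607, 0.003, 0.1899]
eef_rot: [[0.99, 0.142, 0.0], [0.142, -0.99, -0.0], [0.0, 0.0, -1.0]]
force: [-0.6, -0.3, 0.2]
finger_gap: 0.61
grasp_force: 0.0
t: 5.37
ee_pos: [0.6193, 0.0115, 0.1889]
eef_rot: [[0.99, 0.143, -0.001], [0.143, -0.99, -0.0], [-0.001, -0.0, -1.0]]
force: [-0.7, -0.5, -0.2]
finger_gap: 0.61
grasp_force: 0.0
t 5.3667 ee [0.6193 0.0115 0.1889] yaw 8.2 F [-0.7 -0.5 -0.2] gap mm 56.8
shift [0.0306 0.0384 0.0849] turn 0.001
[(array([14,  5,  8,  9, 65], dtype=int32), array([357.53846154, 248.81538462]))]
[(array([23,  9,  9,  9, 57], dtype=int32), array([366.49122807, 252.92982456]))]
0 [357.06634661 245.6168279 ]
18 [363.38438063 248.34029882]
27 [366.59310764 249.72346242]
30 [367.67017675 250.1877471 ]
```

```bash
python3 - <<'E'
from h import *
a=cv2.imread("pics/scene0.png");b=cv2.imread("pics/s2.png")
t=a[240:264,349:366]
r=cv2.matchTemplate(b[235:275,340:390],a[243:255,352:364],cv2.TM_CCOEFF_NORMED);_,v,_,p=cv2.minMaxLoc(r)
def sub(r,p):
    x,y=p;q=lambda a,b,c:(a-c)/(2*(a-2*b+c));return x+q(r[y,x-1],r[y,x],r[y,x+1]),y+q(r[y-1,x],r[y,x],r[y+1,x])
sx,sy=sub(r,p);print(v,sx+340-352,sy+235-243)
for im in(a,b):
    g=im.max(2)[240:262,345:380];print(g[4:18:2])
E
```

```text
0.8985822200775146 9.317047 4.042938
[[185  89  96 102 107 107 108 111 111 109 100  50  55  57  80 105 108 113
  105 109 109 107 109 108 107 108 110 106 107 105 102  99  94 124 185]
 [ 97 104 107 105 110 109 108 112  79  18  28  33  23  29  22  18  21  84
  113 109 108 107 107 111 110 107 107 108 107 107 107 104 105 115 103]
 [104 109 109 109 109 108 108 112  60  12  25  23  27  31  22  18  22  68
  115 106 106 108 107 106 108 107 108 103 106 104 105 105 105 106 110]
 [107 109 106 106 107 106 110 114  58  12  20  27  21  22  17  21  25  74
  113 110 108 109  93 110 105 106 105 107 106 108 107  99 101  85  74]
 [ 57 111 107 106 106 108 111 110  80  40  17  13  16  17  10  15  29  75
  108 107  54  43  54  79 110 110 100 103  88  74  68  83  78  76  78]
 [ 71 113 111 112 102 100  79  86 103  75  90  93  78  79  88  82  90 110
  105 108 113 107 105  97  76  68  89  78  80  80  79  75  78  77  75]
 [ 80  98  92  87  57  50  50  50  55  80  85  87  85  88  79  78  88 105
   98  80  69  90  74  76  80  75  76  79  76  78  76  75  68  57  55]]
[[193 194 192 192 196 195 196 195 195 196 196 1
[... 268 characters left out ...]
 193 193 194 194 195 196 195 195 196 195 196 200
  206 187  80  97 101 139 138 187 202 194 192 189 188 189 190 193 197]
 [190 200 193 192 194 193 194 194 194 197 194 193 194 195 197 197 199 191
   35  11  27  38  49  59  37  26 101 209 196 196 200 183 183 173  94]
 [ 62 212 196 194 196 197 197 197 197 195 197 192 194 192 189 192 209 118
    5  20  33  43  47  60  43  22  48 198 168 110  93 137 120 122 121]
 [ 90 218 205 204 184 184 134 141 181 194 198 197 156 192 187 190 198 154
    4  17  25  30  29  22  23  23  54 136 124 122 122 120 119 120 128]
 [ 59  75  75  39  45  49  54  54  48  46  79 146 179 202 197 197 203 197
   17  21  15  26  19  23  20  26  81 126 122 129 123 115 123  92  83]]
```

The cap moved only about 26.6 mm in the image, which leaves the full draw in doubt. I'll re-grip and pull again, watching the force.

```bash

python3 -m creep '[[-0.035,0,0,0,100],[-0.035,0,0,0,100],[-0.035,0,0,0,100],[-0.035,0,0,0,100],[-0.0365,-0.0007,0,0,100],[0,0,0.03,0,100],[0,0,0.03,0,100],[0,0,0.022,0,100],[0,0,0,0,255],[0,0,0,0,255]]' 40
python3 -m creep '[[0,0,0,0,255],[0,0,0,0,255],[0,0,0,0,255],[0,0,0,0,255]]' 40
python3 -m creep '[[-0.001,0,0,0,255],[-0.001,0,0,0,255],[0,0,0,0,255]]' 40
python3 -m creep '[[-0.002,0,0,0,255],[-0.001,0,0,0,255],[0,0,0,0,255],[0,0,0,0,255]]' 40
```

```text
t: 6.25
ee_pos: [0.4432, -0.013, 0.1077]
eef_rot: [[0.99, 0.142, -0.002], [0.142, -0.99, 0.0], [-0.002, -0.001, -1.0]]
force: [-0.5, 0.1, 0.6]
finger_gap: 0.514
grasp_force: 0.0
t: 6.58
ee_pos: [0.4447, -0.013, 0.1084]
eef_rot: [[0.99, 0.142, 0.001], [0.142, -0.99, -0.0], [0.001, 0.0, -1.0]]
force: [0.7, 0.1, -0.2]
finger_gap: 0.226
grasp_force: 0.0
t: 6.83
ee_pos: [0.4443, -0.0128, 0.1084]
eef_rot: [[0.99, 0.142, 0.005], [0.142, -0.99, 0.001], [0.005, 0.0, -1.0]]
force: [8.8, 7.0, -5.1]
finger_gap: 0.186
grasp_force: 40.0
t: 7.17
ee_pos: [0.4441, -0.013, 0.1086]
eef_rot: [[0.99, 0.141, 0.012], [0.141, -0.99, 0.001], [0.012, 0.001, -1.0]]
force: [26.0, 12.5, -19.2]
finger_gap: 0.186
grasp_force: 40.0
```

Pulling with 26 N moves it no further, so the bolt is at its hard stop, fully drawn. Now the knob.

```bash

python3 -m creep '[[0.004,0,0,0,255],[0,0,0,0,80],[0,0,0,0,80],[0,0,-0.03,0,80],[0,0,-0.03,0,80],[0,0,-0.025,0,80],[0.035,0.006,0,0,80],[0.035,0.006,0,0,80],[0.035,0.006,0,0,80],[0.035,0.006,0,0,80]]' 
python3 -m creep '[[0.035,0.006,0,0,80],[0.033,0.006,0,0,80],[0,0,0,0,80],[0,0,0,0,80]]'
python3 -c "
from h import *
go([.655,-.0222,.104],8.15)"
```

```text
t: 8.0
ee_pos: [0.5863, -0.0171, 0.1928]
eef_rot: [[0.99, 0.142, -0.0], [0.142, -0.99, -0.0], [-0.0, 0.0, -1.0]]
force: [1.5, -0.1, -0.3]
finger_gap: 0.681
grasp_force: 0.0
t: 8.33
ee_pos: [0.6544, -0.0194, 0.1915]
eef_rot: [[0.99, 0.142, -0.002], [0.142, -0.99, -0.0], [-0.002, -0.0, -1.0]]
force: [-0.2, 0.3, 0.1]
finger_gap: 0.687
grasp_force: 0.0
t 8.3333 ee [ 0.6544 -0.0194  0.1915] yaw 8.18 F [-0.2  0.3  0.1] gap mm 63.9
shift [0.0002 0.0029 0.0875] turn 0.001
```

```bash

python3 -m creep '[[0,0.0029,0.03,0,80],[0,0,0.03,0,80],[0,0,0.0195,0,80],[0,0,0.008,0,80],[0,0,0,0,255],[0,0,0,0,255],[0,0,0,0,255],[0,0,0,0,255],[0,0,0,0,255]]' 50
```

```text
t: 9.08
ee_pos: [0.6552, -0.0215, 0.1065]
eef_rot: [[0.99, 0.142, 0.002], [0.142, -0.99, 0.001], [0.002, -0.001, -1.0]]
force: [-2.5, 16.3, 8.1]
finger_gap: 0.375
grasp_force: 17.5
```

```bash

python3 -m creep '[[0,-0.0015,0,0,255],[0,0,0,0,255],[0,0,0,0,255]]' 50
python3 -m creep '[[0,0,-0.006,0,255],[0,0,-0.006,0,255],[0,0,-0.006,0,255],[0,0,0,0,255],[0,0,0,0,255]]' 50
```

```text
t: 9.33
ee_pos: [0.6551, -0.0205, 0.1066]
eef_rot: [[0.99, 0.142, 0.002], [0.142, -0.99, -0.0], [0.002, 0.001, -1.0]]
force: [-1.3, 0.4, 6.3]
finger_gap: 0.371
grasp_force: 50.0
t: 9.75
ee_pos: [0.6548, -0.0205, 0.1229]
eef_rot: [[0.99, 0.142, 0.001], [0.142, -0.99, -0.0], [0.001, 0.0, -1.0]]
force: [6.8, -0.4, -10.4]
finger_gap: 0.373
grasp_force: 50.0
```

```bash

python3 -m creep '[[0,0,-0.001,0,255],[0,-0.01,0,0,255],[0,-0.015,0,0,255],[0,-0.018,0,0,255],[0,-0.018,0,0,255],[0,-0.018,0,0,255],[0,-0.018,0,0,255],[0,-0.015,0,0,255],[0,-0.01,0,0,255],[0,-0.006,0,0,255]]' 50
python3 -m creep '[[0,-0.002,0,0,255],[0,-0.002,0,0,255],[0,0,0,0,255],[0,0,0,0,255]]' 50
python3 -c "
from h import *
go([.6551,-.0205,.104],8.15)"
```

```text
t: 10.58
ee_pos: [0.6366, 0.107, 0.1236]
eef_rot: [[0.99, 0.143, 0.001], [0.143, -0.99, -0.0], [0.001, 0.001, -1.0]]
force: [7.3, -2.0, -10.2]
finger_gap: 0.372
grasp_force: 50.0
t: 10.92
ee_pos: [0.6365, 0.108, 0.1236]
eef_rot: [[0.99, 0.142, 0.001], [0.142, -0.99, -0.003], [0.001, 0.003, -1.0]]
force: [8.3, -11.2, -9.9]
finger_gap: 0.372
grasp_force: 50.0
t 10.9167 ee [0.6365 0.108  0.1236] yaw 8.18 F [  8.3 -11.2  -9.9] gap mm 34.6
shift [0.0002 0.1299 0.0196] turn 0.001
```

```bash

python3 -m creep '[[0,0,0.006,0,255],[0,0,0.006,0,255],[0,0,0.005,0,255],[0,0,0.001,0,255],[0,0,0,0,255],[0,0,0,0,255]]' 50
python3 -m creep '[[0,0,0,0,80],[0,0,0,0,80],[0,0,0,0,80],[0,0,-0.02,0,80],[0,0,-0.03,0,80],[0,0,-0.03,0,80],[0,0,-0.03,0,80],[0,0,0,0,60],[0,0,0,0,60]]'
python3 - <<'E'
from h import *
go([.468,.3257,.021],74.4)
for n in("scene","top"): cv2.imwrite(f"pics/{n}3.png",robot.grab_frame(n))
a=cv2.resize(cv2.imread("pics/scene3.png")[190:310,180:400],None,fx=3.5,fy=3.5,interpolation=2)
cv2.imwrite("pics/z3.png",a)
E
```

```text
t: 11.42
ee_pos: [0.6366, 0.108, 0.1067]
eef_rot: [[0.99, 0.142, 0.002], [0.142, -0.99, -0.003], [0.002, 0.003, -1.0]]
force: [4.5, -12.1, -1.5]
finger_gap: 0.373
grasp_force: 50.0
t: 12.17
ee_pos: [0.6362, 0.1105, 0.2179]
eef_rot: [[0.99, 0.143, 0.003], [0.143, -0.99, 0.0], [0.003, -0.0, -1.0]]
force: [0.1, 0.4, -0.9]
finger_gap: 0.752
grasp_force: 0.0
t 12.1667 ee [0.6362 0.1105 0.2179] yaw 8.2 F [ 0.1  0.4 -0.9] gap mm 69.9
shift [ 0.1621 -0.2199  0.1969] turn -1.155
```

View pics/z3.png

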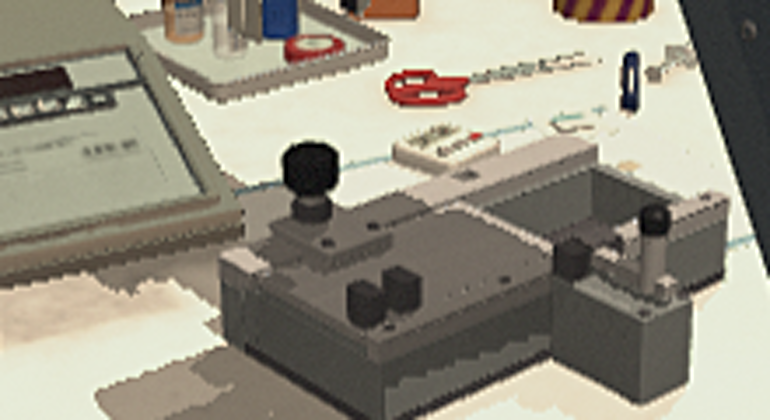

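The lid is fully open with its knob low again at (310,170), and the bay is exposed at right, around (590,215). Now the shield.

```bash

python3 -m creep '[[0,0,0,-0.1155,60],[0,0,0,-0.1155,60],[0,0,0,-0.1155,60],[0,0,0,-0.1155,60],[0,0,0,-0.1155,60],[0,0,0,-0.1155,60],[0,0,0,-0.1155,60],[0,0,0,-0.1155,60],[0,0,0,-0.1155,60],[0,0,0,-0.1155,60]]'
python3 -m creep '[[0.0162,-0.022,0,0,60],[0.0162,-0.022,0,0,60],[0.0162,-0.022,0,0,60],[0.0162,-0.022,0,0,60],[0.0162,-0.022,0,0,60],[0.0162,-0.022,0,0,60],[0.0162,-0.022,0,0,60],[0.0162,-0.022,0,0,60],[0.0162,-0.022,0,0,60],[0.0162,-0.022,0,0,60]]'
python3 -m creep '[[0,0,0.035,0,60],[0,0,0.035,0,60],[0,0,0.035,0,60],[0,0,0,0,60],[0,0,0,0,60],[0,0,0,0,60]]'
python3 - <<'E'
from h import *
go([.468,.326,.021],74.4)
i=robot.grab_frame("scene");cv2.imwrite("pics/s4.png",cv2.resize(i[240:390,120:320],None,fx=4,fy=4,interpolation=2))
E
```

```text
t: 13.1
ee_pos: [0.635, 0.1102, 0.2143]
eef_rot: [[0.264, 0.965, -0.003], [0.965, -0.264, -0.0], [-0.001, -0.003, -1.0]]
force: [0.1, -0.1, 0.3]
finger_gap: 0.765
grasp_force: 0.0
t: 13.93
ee_pos: [0.4659, 0.3261, 0.2146]
eef_rot: [[0.27, 0.963, -0.002], [0.963, -0.27, -0.001], [-0.002, -0.002, -1.0]]
force: [-0.4, -0.1, 0.5]
finger_gap: 0.767
grasp_force: 0.0
t: 14.43
ee_pos: [0.4681, 0.3257, 0.1123]
eef_rot: [[0.27, 0.963, 0.001], [0.963, -0.27, 0.0], [0.001, 0.001, -1.0]]
force: [0.9, 0.2, 0.7]
finger_gap: 0.761
grasp_force: 0.0
t 14.4333 ee [0.4681 0.3257 0.1123] yaw 74.35 F [0.9 0.2 0.7] gap mm 70.8
shift [ 0.0002 -0.0001  0.0913] turn -0.001
```

View pics/s4.png

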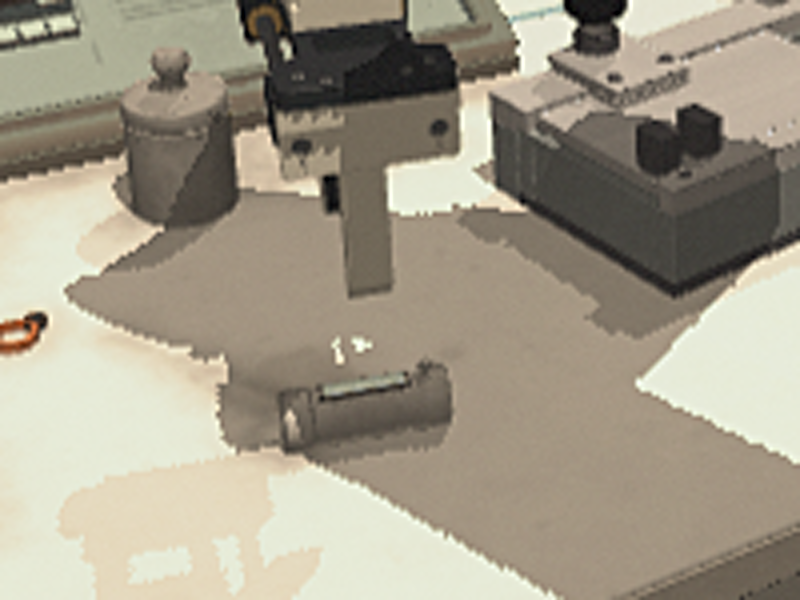

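The fingers hang over the middle of the shield at about (365,400), so I descend and grip.

```bash

python3 -m creep '[[0,0,0.03,0,60],[0,0,0.03,0,60],[0,0,0.02,0,60],[0,0,0.0105,0,60],[0,0,0,0,60],[0,0,0,0,60]]' 25
python3 -m creep '[[0,0,0,0,255],[0,0,0,0,255],[0,0,0,0,255],[0,0,0,0,255],[0,0,0,0,255],[0,0,0,0,255],[0,0,0,0,255]]' 25
```

```text
t: 14.98
ee_pos: [0.4684, 0.3259, 0.022]
eef_rot: [[0.27, 0.963, 0.002], [0.963, -0.27, 0.001], [0.001, 0.001, -1.0]]
force: [-0.7, -0.2, -0.4]
finger_gap: 0.767
grasp_force: 0.0
t: 15.57
ee_pos: [0.4672, 0.3255, 0.0207]
eef_rot: [[0.27, 0.963, -0.001], [0.963, -0.27, -0.0], [-0.0, -0.001, -1.0]]
force: [-4.6, 1.5, 3.0]
finger_gap: 0.311
grasp_force: 1.9
```

```bash

python3 -m creep '[[0,0,0,0,255],[0,0,0,0,255],[0,0,0,0,255],[0,0,0,0,255]]' 30
python3 -m creep '[[0,0,-0.01,0,255],[0,0,-0.02,0,255],[0,0,-0.025,0,255],[0,0,-0.03,0,255],[0,0,-0.03,0,255],[0,0,-0.025,0,255],[0,0,0,0,255],[0,0,0,0,255]]' 35
python3 -c "
from h import *
print(safe(0,-65,8))
go(safe(0,-65,33),98.15)"
```

```text
t: 15.9
ee_pos: [0.4671, 0.3255, 0.0206]
eef_rot: [[0.27, 0.963, -0.001], [0.963, -0.27, -0.0], [-0.0, -0.001, -1.0]]
force: [-5.2, 1.0, 4.6]
finger_gap: 0.291
grasp_force: 30.0
t: 16.57
ee_pos: [0.4679, 0.3255, 0.1612]
eef_rot: [[0.27, 0.963, 0.002], [0.963, -0.27, 0.001], [0.001, 0.002, -1.0]]
force: [-0.2, -0.8, -5.4]
finger_gap: 0.284
grasp_force: 35.0
[np.float64(0.5832147338921109), np.float64(-0.06884352088048634), 0.008]
t 16.5667 ee [0.4679 0.3255 0.1612] yaw 74.35 F [-0.2 -0.8 -5.4] gap mm 26.4
shift [-0.4067  0.0582  0.1282] turn -0.415
```

```bash

python3 -m creep '[[0,0,0,-0.083,255],[0,0,0,-0.083,255],[0,0,0,-0.083,255],[0,0,0,-0.083,255],[0,0,0,-0.083,255],[-0.02,0.004,0,0,255],[-0.029,0.004,0,0,255],[-0.029,0.004,0,0,255],[-0.029,0.004,0,0,255],[-0.029,0.004,0,0,255]]'
python3 -m creep '[[-0.029,0.004,0,0,255],[-0.029,0.004,0,0,255],[-0.029,0.004,0,0,255],[-0.029,0.004,0,0,255],[-0.029,0.004,0,0,255],[-0.029,0.004,0,0,255],[-0.029,0.004,0,0,255],[-0.029,0.004,0,0,255],[-0.02,0.004,0,0,255],[-0.015,0.002,0,0,255]]'
python3 -m creep '[[0,0,0,0,255],[0,0,0,0,255]]'
python3 - <<'E'
from h import *
go([.583,-.067,.0295],98.15)
i=robot.grab_frame("scene");cv2.imwrite("pics/s5.png",cv2.resize(i[170:310,220:420],None,fx=4,fy=4,interpolation=2))
E
```

```text
t: 17.4
ee_pos: [0.5058, 0.192, 0.1583]
eef_rot: [[-0.142, 0.99, -0.003], [0.99, 0.142, -0.001], [-0.001, -0.003, -1.0]]
force: [1.1, -0.4, -5.2]
finger_gap: 0.289
grasp_force: 35.0
t: 18.23
ee_pos: [0.5815, -0.0671, 0.1582]
eef_rot: [[-0.14, 0.99, -0.003], [0.99, 0.14, 0.0], [0.001, -0.003, -1.0]]
force: [-0.1, 0.0, -5.6]
finger_gap: 0.288
grasp_force: 35.0
t: 18.4
ee_pos: [0.5813, -0.0654, 0.159]
eef_rot: [[-0.141, 0.99, -0.003], [0.99, 0.141, 0.001], [0.001, -0.002, -1.0]]
force: [-0.4, 0.3, -4.8]
finger_gap: 0.286
grasp_force: 35.0
t 18.4 ee [ 0.5813 -0.0654  0.159 ] yaw 98.08 F [-0.4  0.3 -4.8] gap mm 26.6
shift [-0.0018  0.0015  0.1295] turn -0.001
```

View pics/s5.png

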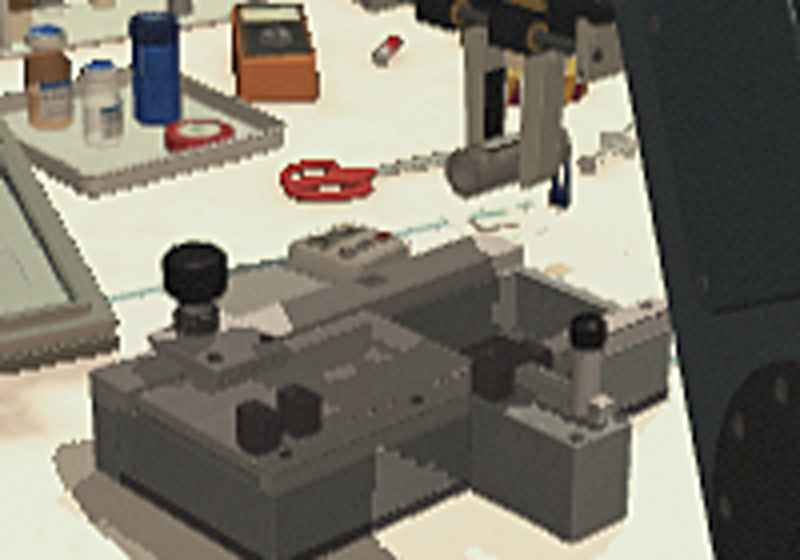

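The shield hangs level at (510,165) above the bay. I lower it.

```bash

python3 -m creep '[[-0.0018,0.0015,0.025,0,255],[0,0,0.025,0,255],[0,0,0.025,0,255],[0,0,0.025,0,255],[0,0,0.016,0,255],[0,0,0.008,0,255],[0,0,0,0,255],[0,0,0,0,255]]'
python3 -m creep '[[0,0,0.001,0,255],[0,0,0.001,0,255],[0,0,0.001,0,255],[0,0,0,0,255],[0,0,0,0,255]]'
```

```text
t: 19.12
ee_pos: [0.5839, -0.0662, 0.037]
eef_rot: [[-0.142, 0.99, 0.0], [0.99, 0.142, 0.0], [0.0, 0.0, -1.0]]
force: [1.0, -0.0, -3.8]
finger_gap: 0.292
grasp_force: 35.0
t: 19.53
ee_pos: [0.5839, -0.0669, 0.034]
eef_rot: [[-0.141, 0.99, 0.0], [0.99, 0.141, -0.0], [-0.0, 0.0, -1.0]]
force: [0.3, 0.3, -5.0]
finger_gap: 0.283
grasp_force: 35.0
```

```bash

python3 -m creep '[[0,0,0.001,0,255],[0,0,0.001,0,255],[0,0,0.001,0,255],[0,0,0,0,255],[0,0,0,0,255]]'
python3 -m creep '[[0,0,0.001,0,255],[0,0,0.0008,0,255],[0,0,0,0,255],[0,0,0,0,255]]'
```

```text
t: 19.95
ee_pos: [0.5837, -0.0668, 0.0305]
eef_rot: [[-0.142, 0.99, -0.0], [0.99, 0.142, 0.0], [0.0, -0.0, -1.0]]
force: [-0.6, 0.5, -4.3]
finger_gap: 0.286
grasp_force: 35.0
t: 20.28
ee_pos: [0.5837, -0.0668, 0.0288]
eef_rot: [[-0.142, 0.99, -0.0], [0.99, 0.142, 0.0], [0.0, -0.0, -1.0]]
force: [0.1, -0.0, -4.9]
finger_gap: 0.287
grasp_force: 35.0
```

```bash

python3 -m creep '[[0,0,0.0005,0,255],[0,0,0,0,255],[0,0,0,0,255]]'
python3 -m creep '[[0,0,0.0005,0,255],[0,0,0,0,255],[0,0,0,0,255]]'
```

```text
t: 20.53
ee_pos: [0.5838, -0.0668, 0.0287]
eef_rot: [[-0.142, 0.99, 0.0], [0.99, 0.142, -0.0], [-0.0, 0.0, -1.0]]
force: [-2.9, 0.1, 1.5]
finger_gap: 0.289
grasp_force: 35.0
t: 20.78
ee_pos: [0.5838, -0.0668, 0.0286]
eef_rot: [[-0.142, 0.99, 0.0], [0.99, 0.142, -0.0], [-0.0, 0.0, -1.0]]
force: [-5.2, 0.9, 9.4]
finger_gap: 0.288
grasp_force: 35.0
```

```bash

python3 -m creep '[[0,0,-0.0006,0,255],[0,0,0,0,170],[0,0,0,0,160],[0,0,0,0,145],[0,0,0,0,140],[0,0,0,0,140],[0,0,-0.005,0,140],[0,0,-0.01,0,140],[0,0,-0.02,0,140]]'
python3 -m creep '[[0,0,-0.03,0,140],[0,0,-0.03,0,140],[0,0,-0.03,0,140],[0,0,-0.03,0,140],[0,0,-0.02,0,100],[0,0,0,0,80],[0,0,0,0,80],[0,0,0,0,80]]'
python3 - <<'E'
from h import *
go([.6366,.1075,.106],8.15)
for n in("scene","top"): cv2.imwrite(f"pics/{n}6.png",robot.grab_frame(n))
a=cv2.imread("pics/scene6.png")[200:300,290:400];b=cv2.imread("pics/top6.png")[205:325,250:400]
o=np.zeros((560,800,3),np.uint8);o[:320,:352]=cv2.resize(a,(352,320),interpolation=2);o[:352,360:800]=cv2.resize(b,(440,352),interpolation=2)
cv2.imwrite("pics/z6.png",o)
E
```

```text
t: 21.53
ee_pos: [0.5828, -0.0667, 0.0629]
eef_rot: [[-0.142, 0.99, -0.003], [0.99, 0.142, 0.001], [0.001, -0.003, -1.0]]
force: [0.6, -0.1, 0.3]
finger_gap: 0.445
grasp_force: 0.0
t: 22.2
ee_pos: [0.5833, -0.0667, 0.2029]
eef_rot: [[-0.142, 0.99, -0.001], [0.99, 0.142, 0.0], [0.0, -0.001, -1.0]]
force: [0.1, 0.3, -1.3]
finger_gap: 0.67
grasp_force: 0.0
t 22.2 ee [ 0.5833 -0.0667  0.2029] yaw 98.13 F [ 0.1  0.3 -1.3] gap mm 62.3
shift [ 0.0775 -0.1649  0.0969] turn 1.571
```

View pics/z6.png

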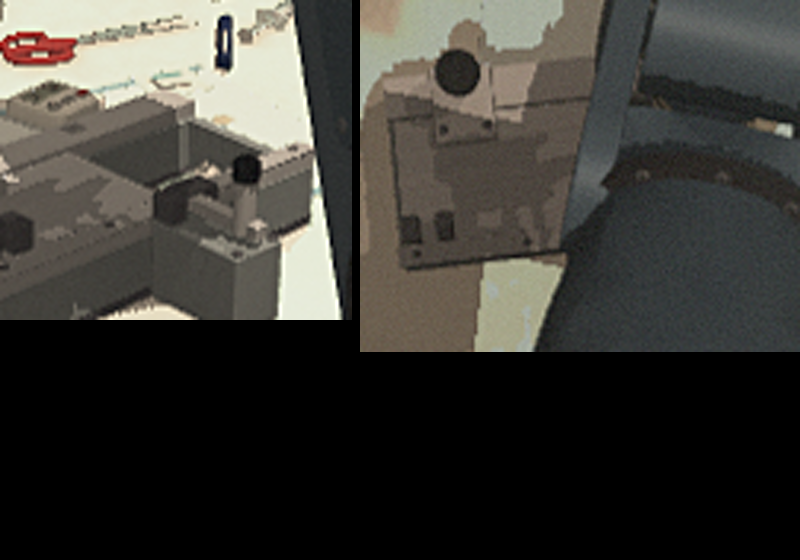

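The shield lies low inside the bay, just visible at (200,175), and nothing sticks up. I go back to the knob.

```bash

python3 -m creep '[[0,0,0,0.12,80],[0,0,0,0.12,80],[0,0,0,0.12,80],[0,0,0,0.12,80],[0,0,0,0.12,80],[0,0,0,0.12,80],[0,0,0,0.12,80],[0,0,0,0.12,80],[0,0,0,0.12,80],[0,0,0,0.12,80]]'
python3 -m creep '[[0,0,0,0.12,80],[0,0,0,0.12,80],[0,0,0,0.12,80],[0,0,0,0.011,80],[0.015,-0.033,0,0,80],[0.015,-0.033,0,0,80],[0.015,-0.033,0,0,80],[0.015,-0.033,0,0,80],[0.0175,-0.033,0,0,80],[0,0,0,0,80]]'
python3 -m creep '[[0,0,0.03,0,80],[0,0,0,0,80],[0,0,0,0,80]]'
python3 -c "
from h import *
go([.6366,.1085,.1065],8.15)"
```

```text
t: 23.13
ee_pos: [0.5833, -0.0667, 0.2023]
eef_rot: [[0.874, 0.485, -0.002], [0.485, -0.874, 0.0], [-0.002, -0.001, -1.0]]
force: [-1.5, 0.2, -0.0]
finger_gap: 0.688
grasp_force: 0.0
t: 23.97
ee_pos: [0.6378, 0.1129, 0.2024]
eef_rot: [[0.989, 0.149, -0.001], [0.149, -0.989, 0.001], [-0.0, -0.001, -1.0]]
force: [1.2, 0.1, 0.1]
finger_gap: 0.683
grasp_force: 0.0
t: 24.22
ee_pos: [0.6361, 0.1071, 0.1719]
eef_rot: [[0.99, 0.143, -0.004], [0.143, -0.99, -0.0], [-0.004, -0.0, -1.0]]
force: [-0.6, -0.6, 1.1]
finger_gap: 0.688
grasp_force: 0.0
t 24.2167 ee [0.6361 0.1071 0.1719] yaw 8.24 F [-0.6 -0.6  1.1] gap mm 64.0
shift [ 0.0007 -0.0013  0.0654] turn 0.002
```

```bash

python3 -m creep '[[0.0007,-0.0013,0.03,0,80],[0,0,0.025,0,80],[0,0,0.0085,0,80],[0,0,0,0,80],[0,0,0,0,255],[0,0,0,0,255],[0,0,0,0,255],[0,0,0,0,255],[0,0,0,0,255],[0,0,0,0,255]]' 50
python3 -m creep '[[0,0,0,0,255],[0,0,0,0,255]]'
```

```text
t: 25.05
ee_pos: [0.6382, 0.1081, 0.111]
eef_rot: [[0.99, 0.142, 0.002], [0.142, -0.99, -0.001], [0.001, 0.001, -1.0]]
force: [-0.5, -5.2, 4.4]
finger_gap: 0.373
grasp_force: 50.0
t: 25.22
ee_pos: [0.6382, 0.1081, 0.111]
eef_rot: [[0.99, 0.141, 0.002], [0.141, -0.99, -0.001], [0.001, 0.001, -1.0]]
force: [-0.1, -4.7, 4.3]
finger_gap: 0.369
grasp_force: 50.0
```

```bash

python3 -m creep '[[0,0,-0.006,0,255],[0,0,-0.006,0,255],[0,0,-0.006,0,255],[0,0,-0.002,0,255],[0,0,0,0,255],[0,0,0,0,255]]' 55
```

```text
t: 25.72
ee_pos: [0.638, 0.1081, 0.1294]
eef_rot: [[0.99, 0.141, 0.001], [0.141, -0.99, -0.001], [0.001, 0.001, -1.0]]
force: [6.1, -4.3, -10.0]
finger_gap: 0.371
grasp_force: 55.0
```

```bash

python3 -m creep '[[0,0.01,0,0,255],[0,0.015,0,0,255],[0,0.018,0,0,255],[0,0.018,0,0,255],[0,0.018,0,0,255],[0,0.018,0,0,255],[0,0.015,0,0,255],[0,0.01,0,0,255],[0,0.006,0,0,255],[0,0.002,0,0,255]]'
python3 -m creep '[[0,0.002,0,0,255],[0,0.001,0,0,255],[0,0,0,0,255],[0,0,0,0,255]]'
python3 -c "
from h import *
go([.6382,.1081,.111],8.15)"
```

```text
t: 26.55
ee_pos: [0.6563, -0.0203, 0.1291]
eef_rot: [[0.99, 0.14, 0.0], [0.14, -0.99, 0.001], [0.0, -0.001, -1.0]]
force: [5.8, 3.5, -10.4]
finger_gap: 0.371
grasp_force: 55.0
t: 26.88
ee_pos: [0.6564, -0.0211, 0.129]
eef_rot: [[0.99, 0.141, -0.0], [0.141, -0.99, 0.003], [0.0, -0.003, -1.0]]
force: [5.1, 9.9, -10.4]
finger_gap: 0.373
grasp_force: 55.0
t 26.8833 ee [ 0.6564 -0.0211  0.129 ] yaw 8.13 F [  5.1   9.9 -10.4] gap mm 34.6
shift [ 0.0003 -0.1305  0.018 ] turn -0.0
```

Shut at its stop, 130.5 mm of travel. I lower the knob, release it, and go over to the bolt.

```bash

python3 -m creep '[[0,0,0.006,0,255],[0,0,0.006,0,255],[0,0,0.006,0,255],[0,0,0.001,0,255],[0,0,0,0,255],[0,0,0,0,255]]'
python3 -m creep '[[0,0,0,0,80],[0,0,0,0,80],[0,0,0,0,80],[0,0,-0.02,0,80],[0,0,-0.03,0,80],[0,0,-0.03,0,80],[0,0,0,0,80]]'
python3 -m creep '[[-0.035,0,0,0,100],[-0.035,-0.006,0,0,100],[-0.035,-0.006,0,0,100],[-0.035,-0.006,0,0,100],[-0.035,-0.006,0,0,100],[-0.033,-0.006,0,0,100],[0,0,0,0,100],[0,0,0,0,100]]'
python3 -c "
from h import *
go([.4445,-.0130,.1065],8.15)"
```

```text
t: 27.38
ee_pos: [0.6565, -0.0211, 0.1111]
eef_rot: [[0.99, 0.141, 0.0], [0.141, -0.99, 0.002], [0.0, -0.002, -1.0]]
force: [1.9, 9.1, -1.6]
finger_gap: 0.371
grasp_force: 55.0
t: 27.97
ee_pos: [0.6588, -0.0233, 0.1973]
eef_rot: [[0.99, 0.141, 0.009], [0.141, -0.99, -0.001], [0.009, 0.002, -1.0]]
force: [0.7, -0.3, 0.5]
finger_gap: 0.683
grasp_force: 0.0
t: 28.63
ee_pos: [0.4455, -0.0226, 0.1913]
eef_rot: [[0.99, 0.141, 0.001], [0.141, -0.99, -0.0], [0.001, 0.0, -1.0]]
force: [0.2, -0.5, -0.6]
finger_gap: 0.607
grasp_force: 0.0
t 28.6333 ee [ 0.4455 -0.0226  0.1913] yaw 8.11 F [ 0.2 -0.5 -0.6] gap mm 56.4
shift [ 0.0004 -0.0097  0.0848] turn -0.001
```

```bash

python3 -m creep '[[0,-0.0097,0.03,0,100],[0,0,0.03,0,100],[0,0,0.02,0,100],[0,0,0.005,0,100],[0,0,0,0,100],[0,0,0,0,255],[0,0,0,0,255],[0,0,0,0,255],[0,0,0,0,255],[0,0,0,0,255]]' 40
python3 -m creep '[[0,0,0,0,255],[0,0,0,0,255],[0,0,0,0,255]]'
python3 -m creep '[[0.004,0,0,0,255],[0.005,0,0,0,255],[0.005,0,0,0,255],[0.005,0,0,0,255],[0.005,0,0,0,255],[0.004,0,0,0,255],[0.002,0,0,0,255],[0,0,0,0,255],[0,0,0,0,255]]'
python3 -m creep '[[0.002,0,0,0,255],[0.001,0,0,0,255],[0,0,0,0,255],[0,0,0,0,255]]'
```

```text
t: 29.47
ee_pos: [0.4453, -0.013, 0.1066]
eef_rot: [[0.99, 0.141, 0.001], [0.141, -0.99, -0.0], [0.001, 0.0, -1.0]]
force: [-0.1, 0.1, 0.6]
finger_gap: 0.294
grasp_force: 0.0
t: 29.72
ee_pos: [0.445, -0.0127, 0.1062]
eef_rot: [[0.99, 0.141, 0.0], [0.141, -0.99, 0.0], [0.0, -0.0, -1.0]]
force: [0.1, 3.3, 5.2]
finger_gap: 0.186
grasp_force: 40.0
t: 30.47
ee_pos: [0.4742, -0.0085, 0.1061]
eef_rot: [[0.99, 0.141, -0.001], [0.141, -0.99, 0.0], [-0.001, -0.0, -1.0]]
force: [-4.4, 2.2, 8.9]
finger_gap: 0.187
grasp_force: 40.0
t: 30.8
ee_pos: [0.4745, -0.0083, 0.106]
eef_rot: [[0.99, 0.142, -0.008], [0.142, -0.99, -0.0], [-0.008, -0.001, -1.0]]
force: [-20.0, -2.2, 23.7]
finger_gap: 0.187
grasp_force: 40.0
```

The bolt travelled 30 mm to a hard stop, so it is home. I release, retreat and check.

```bash

python3 -m creep '[[-0.002,0,0,0,255],[0,0,0,0,255],[0,0,0,0,100],[0,0,0,0,100],[0,0,0,0,100],[0,0,-0.02,0,100],[0,0,-0.035,0,100],[0,0,-0.035,0,100],[0,0,-0.02,0,100],[0,0,0,0,100]]'
python3 -m creep '[[-0.02,0.035,0,0,60],[-0.02,0.035,0,0,60],[-0.02,0.035,0,0,60],[-0.02,0.035,0,0,60],[-0.02,0.035,0,0,60],[-0.02,0.035,0,0,60],[-0.01,0.035,0,0,60],[0,0.035,0,0,60],[0,0,0,0,60],[0,0,0,0,60]]'
python3 - <<'E'
from h import *
for n in("scene","top"): cv2.imwrite(f"pics/{n}7.png",robot.grab_frame(n))
a=cv2.imread("pics/scene7.png")[190:340,130:410];b=cv2.imread("pics/top7.png")[180:330,180:500]
o=np.zeros((600,640,3),np.uint8);o[:300,:560]=cv2.resize(a,None,fx=2,fy=2,interpolation=2);o[300:,:]=cv2.resize(b,None,fx=2,fy=2,interpolation=2)
cv2.imwrite("pics/z7.png",o)
E
```

```text
t: 31.63
ee_pos: [0.4776, -0.0088, 0.22]
eef_rot: [[0.99, 0.141, 0.007], [0.141, -0.99, -0.001], [0.007, 0.002, -1.0]]
force: [1.4, -0.2, 0.0]
finger_gap: 0.606
grasp_force: 0.0
t: 32.47
ee_pos: [0.386, -0.3052, 0.2149]
eef_rot: [[0.99, 0.139, -0.001], [0.139, -0.99, 0.001], [-0.001, -0.001, -1.0]]
force: [0.0, 0.1, -0.6]
finger_gap: 0.771
grasp_force: 0.0
```

View pics/z7.png

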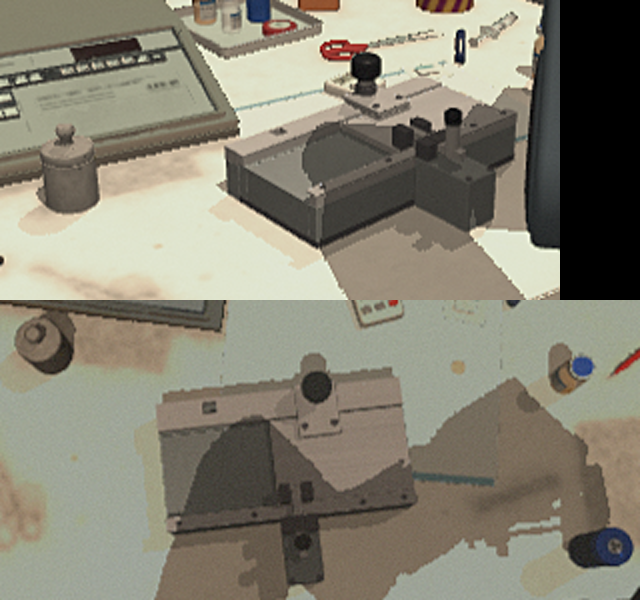

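The lid is shut with the knob down at (366,68) and the bolt is home at (303,541). The lead pot, bottle and vial shield still stand where they were, so I hand in.

```bash
python3 -c "
from plant import robot
print(robot.hand_in())"
```

```text
the job is handed in; nothing more can be done
None
```

The job is handed in at about 32.5 s: the syringe shield is in the safe's bay (lowered until it touched the floor, then released), the lid is shut with its knob down, and the bolt is home against its stop. The other containers were not touched.

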